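Ready the label printer after a roll change

ROBOT

A 6-joint arm with a two-finger parallel gripper is mounted at the origin on the work surface. World frame = base frame: x ahead of the robot, y to its left, z up, the work surface at z = 0. Lengths are in mm, angles in rad, forces in N, time in s.
With the tool pointing down it reaches from about 275 to 750 mm from the base axis. Payload 10.2 kg.
Tool frame: the origin (TCP) lies where the fingers leave the gripper's body, on its centre line; the fingertips stand 73 mm ahead of it and the grasp point (between the pads) lies 54 mm ahead of it; z points along the fingers, y is the line along which they close (so a half turn about z gives the same grasp; the last joint's range is limited). The gripper opens to 85 mm and grips with 20 to 120 N. Pads are 22 mm wide; open, the fingers measure 114 mm over their backs; the gripper's body (76 mm by 85 mm) begins 54 mm behind the grasp point. The pads swing forward as they close: fully open they stand 13 mm farther back than shut.
Start: joints at [0.905, 0.313, 1.498, -0, 1.331, -0.223], TCP at [224.961, 474.367, 303.894] pointing down, gripper open.
Joint ranges: [-2.94, 2.94], [-0.97, 2.17], [0.19, 2.56], [-1.23, 4.37], [0.02, 3.11], [-2.88, 2.88]. Speed limits (rad/s): [2.39, 2.39, 3.01, 3.14, 3.14, 3.14].

INTERFACE

Orientations are given as a unit quaternion [w, x, y, z].
In Python, from rig import ctrl gives the robot as it stands.
- The arm moves only by the shell command python3 -m creep 'ROWS' [OPENING] [FORCE]. ROWS is JSON, a list that holds one entry, the list of rows, each a list of 6 numbers: the shift along the world's x, y, z in units of 25 mm (1.0 is 25 mm), then the turn, a rotation vector about the world's x, y, z in units of 5 degrees (1.0 is 5 degrees). In form: [[[x, y, z, ax, ay, az], ...]]. A call has 1 to 20 rows; each row is the pose to reach, as a shift and turn from the pose commanded when the call began; what a row does not reach only later rows make up. A row lasts 1/12 s, in which the tool goes at most 41.7 mm and 7.16 degrees, less where a joint would pass 70% of its speed; a pose out of reach is approached as far as the arm can. A call with a gripper value outside its range is refused whole. OPENING is the finger opening in mm, from 0 to 85.4, set as the call begins (- or left out, the last holds). The fingers move at their own pace and stop on an object; FORCE is the grip in N (left out, the last holds). Time passes only in rows, so rows that repeat a pose let the fingers close. It gives the time, the measured TCP pose, the force, the opening and the grip force at its end, in the units of the state.
- ctrl.sense(): the state, without advancing time (a new reading comes with each control period).
- ctrl.capture(name): name is "side" or "top" or "wrist"; returns a dict with "image" (480x640x3 uint8, red, green, blue), "fx", "fy", "cx", "cy" (pixels), "R" (3x3) and "t" (3): a world point X has camera coordinates R X + t. Camera axes: x right, y down, z forward; pixel columns grow to the right and rows downward; lengths in mm; the calibration is good to about 2 mm. The wrist camera is an equidistant fisheye: a pixel r from the principal point sees the ray r / f radians off the axis. A picture is of the moment at which its call begins. There is no depth.
- ctrl.finish_job(): hands the job in; it is judged then, once.
The state is a dict: "time_s": time; "joints": joint angles; "dq": joint speeds; "tau": joint torques, N m; "eef_pos": TCP position; "ee_rot": TCP orientation; "force": force on the tool from outside, world axes, zero at the start; "wrist_torque": the same for the moment, N m; "grip_width": opening from 0.0 (shut) to 1.0 (fully open); "grip_force": force on a finger pad.
Only numpy, scipy, OpenCV 4.12 (cv2) and the standard library are available. Lean on these libraries where they do the work, as an engineer would, in place of code of your own. Each camera call takes 0.05 s, during which the arm holds its last target. There are 200 camera calls.

TASK

A fresh roll has just been put in the label printer, which is still switched off with its roll cover standing ajar. Using only the fingertips, push the cover fully shut, then press down the raised half of the power rocker until it lies level and the switch is fully over to on, then press the long feed key fully down and let it come up again, leaving the cover shut and the power on. Do not press the two round keys, pick nothing up, and leave the jars, cartons, label roll and cardboard core around the printer standing where they are.

Things in the scene. Friction and masses are not known exactly. Their poses are not given: they have to be found in the camera images.
- printer: light grey desktop label printer, fixed, 200 wide (y), 230 deep (x), 150 mm high when shut. Origin: centre of underside; z up, -x its front (to the robot), +y its left. Front part (x -115 to -42): flat dark key deck 100 mm above the bench; on its line x -86 mm stand the power rocker (y +70) and three keys: round (y +15), long feed key (y -27), round (y -69). Behind: roll bay under the cover
- cover (a joint): roll cover, light grey hood 196 mm wide, 154 mm long, hinged along its rear edge. Value = opening angle (rad): 0 = fully shut on a hard stop, starts ajar at 0.25 to 0.6. Stiff hinge: stays wherever it is left; pushing the front lip down takes about 3 to 5 N
- cover_lip (a point): middle of the upper face of the cover's flat front lip (28 deep, 196 wide, 15 mm thick), moves with the cover. Shut, it lies at printer x -34, y 0, z 116 mm; behind the lip the hood slopes up to 150 mm. It is 142 mm ahead of and 15 mm above cover_hinge when shut; the lip's front edge is 14 mm ahead of it
- cover_hinge (a point): point on the cover's hinge line (which runs along the printer's y) at the printer's middle: printer x 108, y 0, z 101 mm
- power (a joint): power rocker, light grey V-shaped cap 32 mm long (printer x), 22 mm wide, in a low black frame; tips about y at its middle, 5 mm over the deck. Value (rad): 0 = off (start: far half raised, near half level), 0.4 = on (far half level, near half raised). Stiff, stays where it is left (no snap, so press it all the way); takes about 4 to 5 N on the outer part of the raised half
- power_far (a point): on the surface of the rocker's far half (the half nearer the cover), 12 mm from the tipping axis; raised when off, 9.7 mm above the deck; on, 5 mm above the deck. Its x axis runs from near to far
- power_near (a point): same on the rocker's near half; 5 mm above the deck when off
- feed (a joint): feed key, the long light grey bar-shaped key 28 mm (y) by 14 mm (x), top 7 mm above the deck, between the two round keys; on a spring: moves straight down 5 mm (about 1.4 N to start, 4 N fully down) and comes back up when let go. Joint value = how far it is pressed (m), 0 = up, 0.005 = fully down
- feed_top (a point): centre of the feed key's top face, 107 mm above the bench when up; z up
- key_left (a joint): light grey round key 13 mm across, top 7 mm above the deck, between rocker and feed key, 42 mm from the feed key's centre; not to be pressed; on a spring: moves straight down 5 mm (about 1.4 N to start, 4 N fully down) and comes back up when let go. Joint value = how far it is pressed (m), 0 = up, 0.005 = fully down
- key_left_top (a point): centre of the top face of that round key
- key_right (a joint): the other round key, 13 mm across, on the far side of the feed key from the rocker, 42 mm from the feed key's centre; not to be pressed; on a spring: moves straight down 5 mm (about 1.4 N to start, 4 N fully down) and comes back up when let go. Joint value = how far it is pressed (m), 0 = up, 0.005 = fully down
- key_right_top (a point): centre of the top face of that round key
- jar_a: dark glass jar with a gold screw lid, 68 mm across, 85 mm high, 0.33 kg; origin at the centre of its underside, z up. Bystander: leave it standing (it stands just in front of the printer)
- jar_b: dark glass jar with a gold screw lid, 68 mm across, 85 mm high, 0.33 kg; origin at the centre of its underside, z up. Bystander: leave it standing
- jar_c: dark glass jar with a gold screw lid, 68 mm across, 85 mm high, 0.33 kg; origin at the centre of its underside, z up. Bystander: leave it standing
- carton_full: closed brown carton 78 x 78 x 105 mm, 0.42 kg, standing close beside the printer's right side; origin at the centre of its underside. Bystander
- carton_open: empty open brown carton 78 x 78 x 105 mm with two flaps up to 150 mm; origin at the centre of its underside. Bystander
- label_roll: spare roll of white labels lying flat, 94 mm across with a 38 mm hole, 58 mm high, beside the printer's left side; origin at the centre of its underside. Bystander
- core: empty cardboard core standing on end, 42 mm across, 58 mm high, 30 g, just in front of the printer; origin at the centre of its underside. Bystander

How it is judged (in metres and radians):
On the way, in this order (a step that is already met when the one before it is completed fails the run):
1. the roll cover is fully shut while the power is still off (value of joint cover below 0.025 rad and value of joint power below 0.15 rad), for 0.2 s.
2. then the power rocker is over to on, with the cover shut (value of joint power above 0.28 rad and value of joint cover below 0.025 rad), for 0.1 s.
3. then the feed key is pressed fully down, with the cover shut and the power on (all of step 2 and value of joint feed above 0.0038 m), for 0.06 s.
At the end, for the whole second after the job is handed in: Cover shut (under 0.025 rad), rocker on (over 0.28 rad), feed key pressed to at least 3.8 mm on the way and up again (under 1 mm), both round keys up, and every jar, carton, roll and core within 15 mm of where it stood (all of step 2 and value of joint each of feed, key_left, key_right below 0.001 m and distance of each of jar_a, jar_b, jar_c, carton_full, carton_open, label_roll, core from where it was at the start of the episode below 0.015 m); the robot touches nothing.
It fails at once if the power is switched on with the cover still open, or the feed key pressed before the power is on ((value of joint power above 0.25 rad and value of joint cover above 0.05 rad) or (value of joint feed above 0.0025 m and value of joint power below 0.2 rad)).
It fails at once if a round key is pressed (value of joint any of key_left, key_right above 0.0025 m).
It fails at once if the printer is pushed with the arm or the gripper's body instead of the fingers (contact force between the arm and printer above 5 N).
It fails at once if the cover is lifted wide open instead of pushed shut (value of joint cover above 0.75 rad).
It fails at once if a jar, carton, roll or core is lifted or knocked out of its place (distance of any of jar_a, jar_b, jar_c, carton_full, carton_open, label_roll, core from where it was at the start of the episode above 0.02 m).
It also fails if it takes over 45 s, if anything falls off the work surface, if the arm or the gripper's body presses on something with over 40 N, if the wrist force passes 120 N, or if a joint passes its speed limit or range.

## Working session

There is one attempt and no reset: what is moved stays moved. The work goes in short steps, Python scripts to look and compute and a shell command to move; the robot and the scene stay as the last step left them, time stands still between calls to the robot, and variables do not carry over. Pictures are saved under pics/ and viewed, at most 10 in all, crops included, and the job is handed in when it is done.

```bash
mkdir -p pics
cat > h.py <<'E'
import numpy as np, cv2
from rig import ctrl
def cap(n,f):
    c=ctrl.capture(n); cv2.imwrite('pics/'+f,cv2.cvtColor(c['image'],cv2.COLOR_RGB2BGR)); np.save('pics/'+f+'.npy',c,allow_pickle=True); return c
def load(f): return np.load('pics/'+f+'.npy',allow_pickle=True).item()
def ray(c,u,v,fish=False):
    R=np.array(c['R']);t=np.array(c['t']);x=(u-c['cx'])/c['fx'];y=(v-c['cy'])/c['fy']
    if fish:
        r=np.hypot(x,y); d=np.array([x/r*np.sin(r),y/r*np.sin(r),np.cos(r)])
    else: d=np.array([x,y,1.])
    return -R.T@t, R.T@d
def onz(c,u,v,z,fish=False):
    o,d=ray(c,u,v,fish); return o+d*(z-o[2])/d[2]
def proj(c,X):
    p=np.array(c['R'])@np.array(X,float)+np.array(c['t']); return np.array([c['cx']+c['fx']*p[0]/p[2],c['cy']+c['fy']*p[1]/p[2]])
E
python3 - <<'E'
from h import *
for n in('top','side'):
    c=cap(n,n+'0.png'); print(n,-np.array(c['R']).T@np.array(c['t']),c['fx'])
s=ctrl.sense();print(s['eef_pos'],s['ee_rot'],s['time_s'])
E
```

```text
top [ 517.51397411    9.04707953 1682.49220094] 594.1077783102968
side [  23.75577615 -735.20830972  943.17807781] 501.6349438415206
[224.88049601 474.24171985 303.4037599 ] [-2.34763616e-04  2.19602225e-01  9.75589331e-01 -5.14534232e-04] 0.1
```

View pics/top0.png

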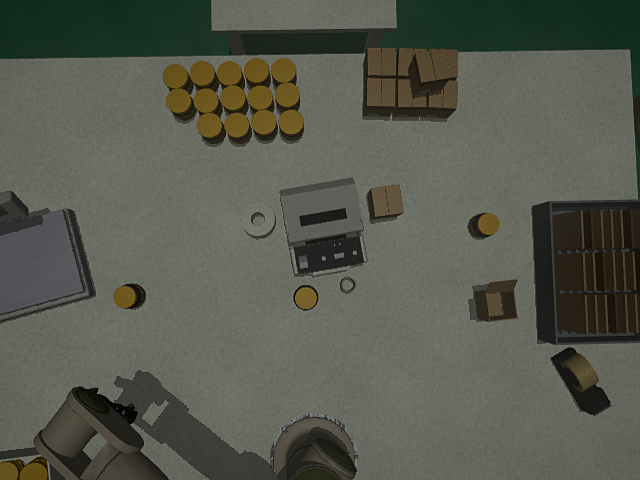

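View pics/side0.png

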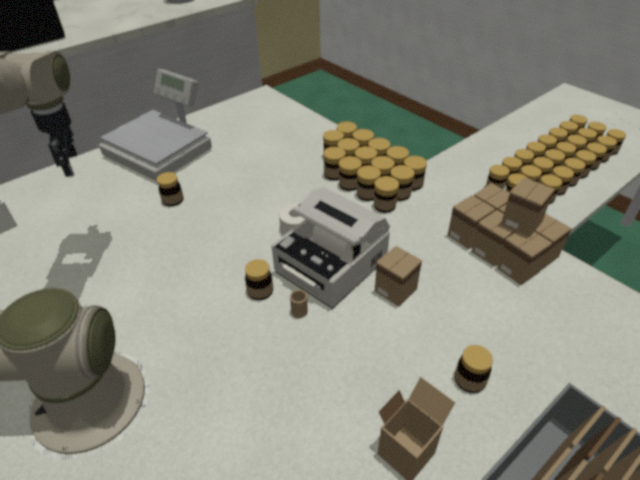

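The top view shows the printer with its deck at about (328,255), the cover ajar above it, jar_a at (306,297) and the core at (347,285). The side view shows the deck at about (310,258). I'll zoom in on both.

Run:
```python
from h import *
a=cv2.imread('pics/top0.png')[170:310,270:410]; b=cv2.imread('pics/side0.png')[180:320,260:400]
z=lambda i:cv2.resize(i,(400,600)[:1]*2,interpolation=cv2.INTER_CUBIC)
cv2.imwrite('pics/crop0.png',np.hstack([z(a),z(b)]))
```

```text
(no output)
```

View pics/crop0.png

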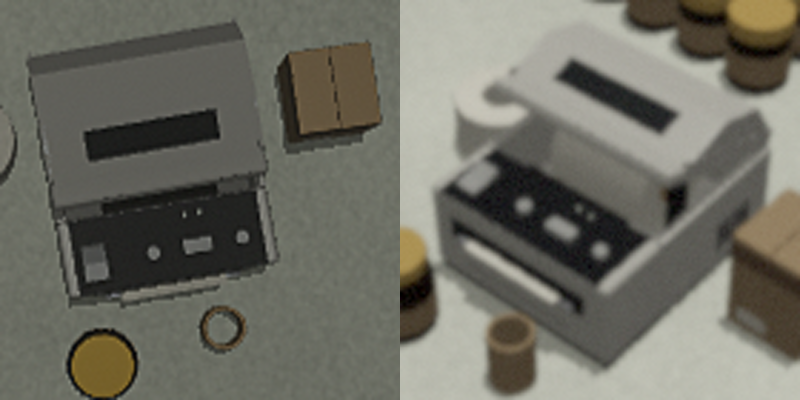

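```bash
cat > m.py <<'E'
from h import *
c=load('top0.png'); f=lambda u,v:(270+(u+.5)/400*140-.5,170+(v+.5)/400*140-.5)
P={n:onz(c,*f(*p),z)[:2] for n,p,z in[('rock',(95,263),105),('kl',(153,253),107),('feed',(197,244),107),('kr',(242,237),107)]}
loc=np.array([[-86,70],[-86,15],[-86,-27],[-86,-69.]]);W=np.array(list(P.values()))
lc,wc=loc.mean(0),W.mean(0);A=loc-lc;B=W-wc
th=np.arctan2((A[:,0]*B[:,1]-A[:,1]*B[:,0]).sum(),(A*B).sum())
R=np.array([[np.cos(th),-np.sin(th)],[np.sin(th),np.cos(th)]]);o=wc-R@lc
print('yaw',th,np.degrees(th),'origin',o,'res',W-(loc@R.T+o))
w=lambda x,y:R@[x,y]+o
for n,p in dict(rock=(-86,70),far=(-74,70),feed=(-86,-27),kl=(-86,15),lip=(-34,0),lipedge=(-48,0)).items(): print(n,w(*p))
for n,p in [('jar',(103,363)),('core',(223,328))]: print(n,onz(c,*f(*p),85 if n=='jar' else 58))
for a in np.arange(.2,.65,.05):
    X=w(108-156*np.cos(a),0); print(round(a,2),(proj(c,[*X,101+156*np.sin(a)])-f(160,199)).round(1))
E
python3 m.py
```

```text
yaw 0.1545095704253527 8.852746279752074 origin [636.27721745 -38.4406261 ] res [[ 0.07523026 -0.33954066]
 [-0.36865671 -0.00278718]
 [ 0.59743308  0.42884082]
 [-0.30400663 -0.08651299]]
rock [540.52903759  17.49045698]
far [552.38608309  19.33720335]
feed [555.45690407 -78.3539941 ]
kl [548.99329178 -36.85433487]
lip [602.68225522 -43.67307414]
lipedge [588.84903547 -45.82761157]
jar [447.12314437  11.78064866  85.        ]
core [ 476.49094125 -103.47590425   58.        ]
0.2 [0.7 2.1]
0.25 [0.7 1.3]
0.3 [0.6 0.3]
0.35 [ 0.5 -0.8]
0.4 [ 0.4 -2. ]
0.45 [ 0.3 -3.4]
0.5 [ 0.2 -5. ]
0.55 [-0.  -6.6]
0.6 [-0.2 -8.5]
```

```bash
T='[15.15,-20.72,0,0,0,6.84]'; python3 -m creep '[[[2,-2.7,0,0,0,1],[4,-5.4,0,0,0,2],[6,-8.1,0,0,0,3],[8,-10.8,0,0,0,4],[10,-13.5,0,0,0,5],[12,-16.2,0,0,0,6],[14,-19,0,0,0,6.84],[15.15,-20.72,0,0,0,6.84],[15.15,-20.72,0,0,0,6.84],[15.15,-20.72,0,0,0,6.84],[15.15,-20.72,0,0,0,6.84],[15.15,-20.72,0,0,0,6.84],[15.15,-20.72,0,0,0,6.84],[15.15,-20.72,0,0,0,6.84],[15.15,-20.72,0,0,0,6.84],[15.15,-20.72,0,0,0,6.84],[15.15,-20.72,0,0,0,6.84],[15.15,-20.72,0,0,0,6.84],[15.15,-20.72,0,0,0,6.84],[15.15,-20.72,0,0,0,6.84]]]' 0 40
python3 - <<'E'
from h import *
s=ctrl.sense();print(s['eef_pos'],s['ee_rot'],s['joints'],s['force'],s['grip_width'])
cap('wrist','w1.png');cap('side','s1.png');a=cv2.imread('pics/w1.png');b=cv2.imread('pics/s1.png')[160:340,240:420]
cv2.imwrite('pics/v1.png',np.hstack([cv2.resize(a,(480,360)),cv2.resize(b,(320,360))]))
E
```

```text
time_s: 1.77
eef_pos: [603.3, -42.5, 304.1]
ee_rot: [-0.0, -0.078, 0.997, 0.0]
force: [-0.1, 0.3, 0.6]
grip_width: -0.003
grip_force: 0.0
[603.25016607 -42.47540769 304.1273895 ] [-1.92645298e-05 -7.76457782e-02  9.96981007e-01  6.43910235e-05] [-2.63846783e-01  4.91521793e-01  1.23819462e+00  1.09818752e-04
  1.41195569e+00 -1.99010850e+00] [-0.13774396  0.27147818  0.64452618] -0.0030818405332389553
```

View pics/v1.png

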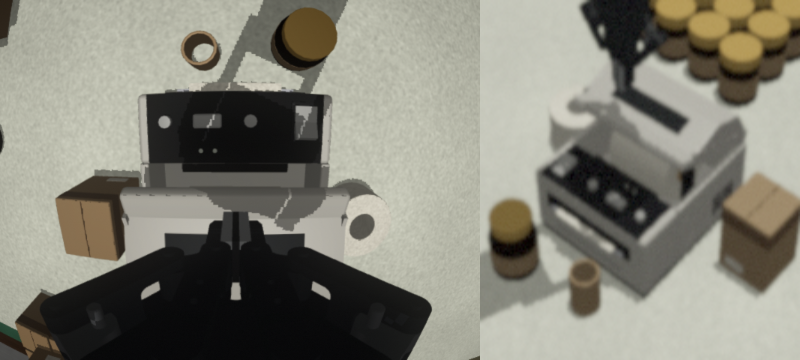

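The wrist view shows the shut fingertips at about (235,215), over the front of the cover. The keys lie in a row near y=121: round (164), feed (207), round (250) and rocker (306). I'll check the fit with the wrist rays.

```bash
cat >> h.py <<'E'
def keys(f,lst):
    c=load(f); k=4/3
    for n,u,v,z in lst: print(n,onz(c,(u+.5)*k-.5,(v+.5)*k-.5,z,True).round(1))
E
python3 - <<'E'
from h import *
keys('w1.png',[('kr',164,122,107),('feed',207,121,107),('kl',250,121,107),('rock',306,122,105),('lip edge if .3 (z147)',234,189,147),('z157',234,189,157),('z165',234,189,165)])
E
```

```text
kr [ 563.9 -119.9  107. ]
feed [557.4 -77.9 107. ]
kl [551.1 -37.3 107. ]
rock [542.5  17.4 105. ]
lip edge if .3 (z147) [608.  -43.7 147. ]
z157 [604.8 -44.1 157. ]
z165 [602.3 -44.5 165. ]
```

```bash
python3 -m creep '[[[0.66,0.1,-0.8,0,0,0],[0.66,0.1,-1.6,0,0,0],[0.66,0.1,-2,0,0,0],[0.66,0.1,-2.32,0,0,0],[0.6,0.09,-2.5,0,0,0],[0.5,0.08,-2.75,0,0,0],[0.4,0.06,-2.96,0,0,0],[0.3,0.05,-3.2,0,0,0],[0.2,0.03,-3.48,0,0,0],[0.12,0.02,-3.75,0,0,0],[0.04,0,-4.04,0,0,0],[0,0,-4.25,0,0,0],[0,0,-4.4,0,0,0],[0,0,-4.5,0,0,0],[0,0,-4.55,0,0,0],[0,0,-4.55,0,0,0]]]'
```

```text
time_s: 3.2
eef_pos: [603.5, -43.7, 189.6]
ee_rot: [-0.001, -0.077, 0.997, 0.0]
force: [-0.0, -0.3, -0.1]
grip_width: 0.002
grip_force: 0.0
```

```bash
python3 -m creep '[[[0,0,-0.04,0,0,0],[0,0,-0.08,0,0,0],[0,0,-0.12,0,0,0],[0,0,-0.12,0,0,0]]]'
python3 - <<'E'
from h import *
cap('wrist','w2.png');cap('side','s2.png');a=cv2.imread('pics/w2.png');b=cv2.imread('pics/s2.png')[160:340,240:420]
cv2.imwrite('pics/v2.png',np.hstack([cv2.resize(a,(480,360)),cv2.resize(b,(320,360))]))
E
```

```text
time_s: 3.53
eef_pos: [603.7, -43.6, 188.5]
ee_rot: [0.0, -0.077, 0.997, -0.0]
force: [-6.7, 0.3, 12.4]
grip_width: 0.002
grip_force: 6.3
```

View pics/v2.png

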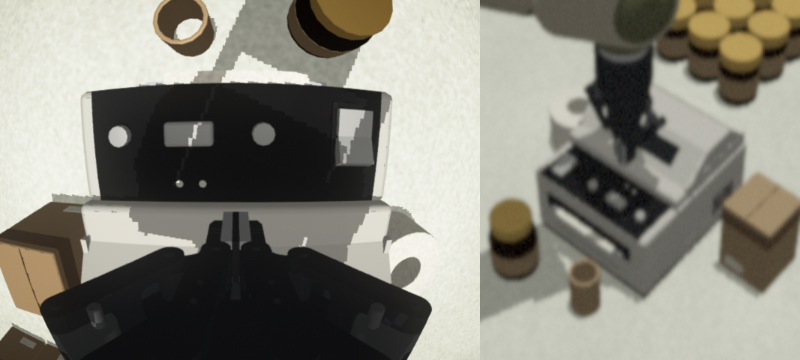

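The cover has stopped hard: the force jumped to 12 N with the tip at z 115.5, and the view shows the lip flush. In the wrist view the feed key is at (188,134), the round keys at (119,136) and (263,134), and the rocker at (355,137).

```bash
python3 - <<'E'
from h import *
keys('w2.png',[('kr',119,136,107),('feed',188,134,107),('kl',263,134,107),('rock',355,137,105),('lipfront z116',235,203,116)])
E
python3 -m creep '[[[0,0,-0.04,0,0,0],[0,0,-0.04,0,0,0],[0,0,-0.04,0,0,0],[0,0,0.4,0,0,0],[0,0,1,0,0,0]]]'
```

```text
kr [ 563.5 -118.9  107. ]
feed [557.2 -78.1 107. ]
kl [551.  -37.4 107. ]
rock [542.9  17.4 105. ]
lipfront z116 [589.6 -46.8 116. ]
time_s: 4.05
eef_pos: [603.4, -43.4, 211.7]
ee_rot: [-0.001, -0.077, 0.997, 0.0]
force: [-0.4, 0.0, 0.0]
grip_width: -0.0
grip_force: 0.0
```

```bash
python3 -m creep '[[[-1,1.2,0,0,0,0],[-1.93,2.52,0,0,0,0],[-1.93,2.52,0,0,0,0],[-1.93,2.52,-0.4,0,0,0],[-1.93,2.52,-0.8,0,0,0],[-1.93,2.52,-1,0,0,0],[-1.93,2.52,-1.1,0,0,0],[-1.93,2.52,-1.2,0,0,0],[-1.93,2.52,-1.28,0,0,0],[-1.93,2.52,-1.34,0,0,0],[-1.93,2.52,-1.38,0,0,0],[-1.93,2.52,-1.4,0,0,0],[-1.93,2.52,-1.4,0,0,0]]]'
```

```text
time_s: 5.13
eef_pos: [555.9, 19.1, 177.6]
ee_rot: [0.001, -0.077, 0.997, -0.0]
force: [3.4, -0.9, 3.7]
grip_width: 0.001
grip_force: 2.1
```

Tip is at 104.6; I'll press a little more until it stops firmly.

```bash
python3 -m creep '[[[0,0,-0.03,0,0,0],[0,0,-0.06,0,0,0],[0,0,-0.08,0,0,0],[0,0,-0.08,0,0,0]]]'
```

```text
time_s: 5.47
eef_pos: [556.0, 19.1, 177.4]
ee_rot: [0.001, -0.077, 0.997, -0.001]
force: [-3.2, -1.5, 20.1]
grip_width: -0.001
grip_force: 9.8
```

```bash
python3 -m creep '[[[0,0,0.5,0,0,0],[0,0,1,0,0,0],[0.3,-1.5,1.4,0,0,0],[0.3,-2.5,1.4,0,0,0],[0.3,-2.5,1.4,0,0,0],[0.3,-2.5,1.4,0,0,0]]]'
python3 - <<'E'
from h import *
cap('wrist','w3.png');a=cv2.imread('pics/w3.png')
cap('side','s3.png');b=cv2.imread('pics/s3.png')[160:340,240:420]
cv2.imwrite('pics/v3.png',np.hstack([cv2.resize(a,(480,360)),cv2.resize(b,(320,360))]))
E
```

```text
time_s: 5.97
eef_pos: [562.5, -43.9, 209.5]
ee_rot: [-0.001, -0.076, 0.997, 0.0]
force: [0.1, -0.3, -0.0]
grip_width: -0.001
grip_force: 0.0
```

View pics/v3.png

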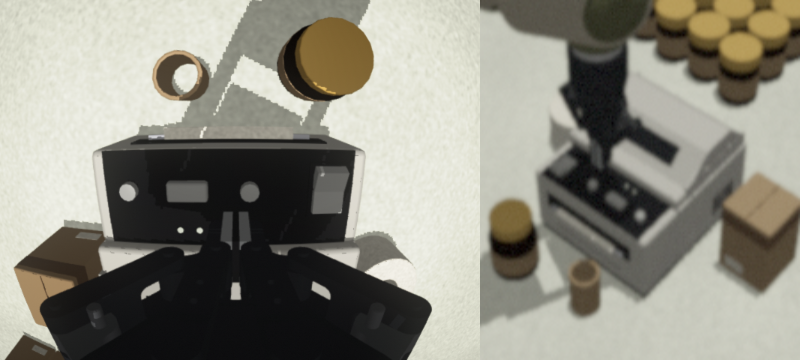

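Wrist view: the cover is shut, the rocker at (331,190) has its near half raised (on), and the feed key is at (187,191). Next I'll press the feed key.

```bash
python3 - <<'E'
from h import *
keys('w3.png',[('kr',128,192,107),('feed',187,191,107),('kl',250,191,107)])
E
python3 -m creep '[[[-0.13,-0.7,0,0,0,0],[-0.26,-1.4,0,0,0,0],[-0.26,-1.4,0,0,0,0],[-0.26,-1.4,-0.5,0,0,0],[-0.26,-1.4,-0.9,0,0,0],[-0.26,-1.4,-1.1,0,0,0],[-0.26,-1.4,-1.2,0,0,0],[-0.26,-1.4,-1.28,0,0,0],[-0.26,-1.4,-1.34,0,0,0],[-0.26,-1.4,-1.38,0,0,0],[-0.26,-1.4,-1.42,0,0,0],[-0.26,-1.4,-1.44,0,0,0],[-0.26,-1.4,-1.44,0,0,0]]]'
```

```text
kr [ 563.3 -119.1  107. ]
feed [555.9 -77.8 107. ]
kl [549.5 -37.  107. ]
time_s: 7.15
eef_pos: [556.6, -77.9, 174.6]
ee_rot: [0.0, -0.077, 0.997, 0.0]
force: [-1.1, 3.9, 5.3]
grip_width: 0.002
grip_force: 2.4
```

```bash
python3 -m creep '[[[0,0,-0.03,0,0,0],[0,0,-0.06,0,0,0],[0,0,-0.06,0,0,0],[0,0,-0.06,0,0,0]]]'
python3 -m creep '[[[0,0,0.4,0,0,0],[0,0,1,0,0,0],[0,0,2,0,0,0],[0,0,3.2,0,0,0],[-1,0,4.5,0,0,0],[-2,0,5,0,0,0],[-3,3,5,0,0,0],[-4,5,5,0,0,0],[-5,7,5,0,0,0],[-5,8,5,0,0,0],[-5,8,5,0,0,0],[-5,8,5,0,0,0]]]'
python3 - <<'E'
from h import *
z=lambda i:cv2.resize(i,(400,400),interpolation=cv2.INTER_CUBIC)
cap('top','t4.png');cap('side','s4.png')
cv2.imwrite('pics/v4.png',np.hstack([z(cv2.imread('pics/t4.png')[170:310,270:410]),z(cv2.imread('pics/s4.png')[180:320,260:400])]))
E
```

```text
time_s: 7.48
eef_pos: [556.6, -77.9, 174.4]
ee_rot: [0.001, -0.077, 0.997, -0.0]
force: [-5.3, 4.2, 16.6]
grip_width: -0.003
grip_force: 8.1
time_s: 8.48
eef_pos: [429.4, 126.0, 298.1]
ee_rot: [0.0, -0.079, 0.997, 0.0]
force: [1.0, -1.1, 0.3]
grip_width: -0.001
grip_force: 0.0
```

View pics/v4.png

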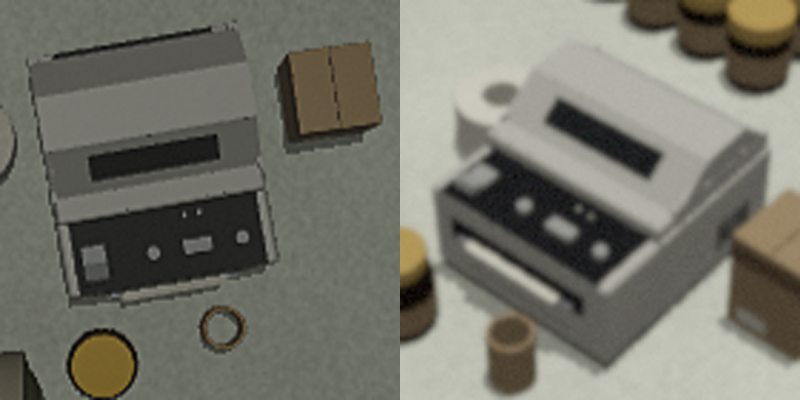

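Both views show the cover shut, the rocker's shading swapped so the far half (95,255) is now the level one, the keys up and the jar, core and carton where they were. The arm is clear.

```bash
python3 -c "
from rig import ctrl
print(ctrl.finish_job())"
```

```text
the job is handed in; nothing more can be done
None
```

I shut the cover, pressed the rocker over to on, and pressed and released the feed key; final pictures show the cover shut, the keys up and nothing nearby moved, and the job is handed in (no verdict was returned).

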